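# Hold a slab's spring contact down with the hanging probe

### The job

Lift the contact probe by its grip up and off the forked holder of the lab stand, lower its rod into the guide tube on the thicker of the two concrete slabs, and press the spring contact inside 8 mm down from its rest position. Finish while holding it there: at the end the probe stays upright in your grip and keeps the contact pressed at 8 mm. Do not press the thinner slab's contact, and leave the other things on the bench where they are.

Things in the scene. Friction and masses are not known exactly. Their poses are not given: they have to be found in the camera images.
- probe: loose contact probe, 0.16 to 0.26 kg, upright, 146 mm tall: brass rod 12 mm in diameter, 80 mm long, flat foot; above it a steel collar 36 mm in diameter, 6 mm thick; above it a round black ribbed grip 26 mm in diameter, 60 mm tall. Origin on the axis at the collar's underside, z up the grip (grip z +6 to +66 mm, foot -80 mm). Hangs by its collar in the fork
- probe_tip (a point): centre of the flat foot of the probe's rod, 80 mm below the probe's origin
- stand: fixed short lab stand with a two-pronged fork: plate 200 x 120 x 12 mm, steel post 12 mm in diameter, 250 mm tall. Origin on the table straight below the fork seat. The post stands 130 mm from the seat along the stand's +x; the fork opens to its -x, where the probe can leave once raised 15 mm or more (25 to be safe)
- fork_seat (a point): where the probe's collar rests on the prongs, 154 mm above the table; the probe's origin starts here, give or take 2 mm. Prongs: 8 mm round bars along the stand's x, 20 mm free gap between them, tips 36 mm before the seat, turned up to 166 mm above the table; a cross bar 36 mm behind the seat
- slab_thick: the thicker slab, fixed: concrete 130 (x) x 75 (y, thickness) x 100 mm tall, on edge; origin at the centre of its underside. An upright aluminium guide tube, bore 28, outer diameter 40 mm, stands on the middle of its top, up to 136 mm above the table. Two spring clamps sit on its top 50 mm either side of the tube along x, up to 150 mm above the table
- thick_mouth (a point): centre of the thick slab's tube mouth, 136 mm above the table; the spring contact at rest lies 18 mm below it
- thick_top (a point): centre of the upper face of the thick slab's spring contact, a brass disc 24 mm in diameter inside the tube, 118 mm above the table at rest; it moves down with the contact
- contact_thick (a joint): travel of the thick slab's spring contact in m: 0 at rest (up), grows downwards to the stop at 0.016; the spring needs 4 N to start and 0.8 N more per mm (10.4 N at 8 mm). It springs back when let go
- slab_thin: the thinner slab, fixed: the same but 45 mm thick (y); tube, clamps and contact alike. Not to be pressed. The two slabs may have changed places
- contact_thin (a joint): travel of the thin slab's spring contact in m, 0 at rest, to be left there
- beaker: loose glass beaker, 66 mm in diameter, 85 mm tall, origin at the centre of its underside; leave it alone
- meter: loose grey hand meter lying flat, 140 x 75 x 41 mm, origin at the centre of its underside; leave it alone
- loose_clamp: loose small black spring clamp lying flat, about 110 x 75 x 22 mm, origin on its underside near its pivot; leave it alone

How it is judged:
By the outcome, as a careful person would: the job done as asked, in the order asked, and still so for the second after the job is handed in, while the arm keeps its last pose, push and grip.
It also fails if it takes over 45 s, if anything falls off the work surface, if the arm or the gripper's body presses on something with over 40 N, if the wrist force passes 120 N, or if a joint passes its speed limit or range.

### The arm

A 6-joint arm with a two-finger parallel gripper is mounted at the origin on the work surface. World frame = base frame: x ahead of the robot, y to its left, z up, the work surface at z = 0. Lengths are in mm, angles in rad, forces in N, time in s.
With the tool pointing down it reaches from about 275 to 750 mm from the base axis. Payload 10.2 kg.
Tool frame: the origin (TCP) lies at the centre of the arm's flange, where the gripper is bolted on; the fingertips stand ctrl.tip_reach ahead of it and the grasp point (between the pads) lies 155 mm ahead of it (ctrl.tip_reach is the distance from the TCP to the fingertips, in mm); z points along the fingers, y is the direction in which the jaws open and shut (so a half turn about z gives the same grasp; the last joint's range is limited). The gripper opens to 85 mm and grips with 20 to 120 N. Pads are 22 mm wide; open, the fingers measure 114 mm over their backs; the gripper's body (76 mm by 85 mm) begins 54 mm behind the grasp point. The pads swing forward as they close: fully open they stand 13 mm farther back than shut.
Start: joints at [0.943, 0.313, 1.498, -0, 1.331, -0.223], TCP at [206.777, 482.572, 404.694] pointing down, gripper open.
Joint ranges: [-2.94, 2.94], [-0.97, 2.17], [0.19, 2.56], [-1.23, 4.37], [0.02, 3.11], [-2.88, 2.88]. Speed limits (rad/s): [2.39, 2.39, 3.01, 3.14, 3.14, 3.14].

### API

Orientations are given as a unit quaternion [w, x, y, z].
In Python, from rig import ctrl, viewer gives the robot as it stands.
- The arm moves only by the tool drive_tool, never from a script. Its argument "rows" is a list that holds one entry, the list of rows, each a list of 6 numbers: the shift along the world's x, y, z normalised to -1 to 1, where 1 is 0.1 m, then the turn, a rotation vector about the world's x, y, z normalised to -1 to 1, where 1 is 90 degrees. A call has 1 to 10 rows; each row is the pose to reach, as a shift and turn from the pose measured when the call began; what a row does not reach only later rows make up. A row lasts 1/8 s, in which the tool goes at most 62.5 mm and 10.7 degrees, less where a joint would pass 70% of its speed; a pose out of reach is approached as far as the arm can. A call with a number of a shift or a turn outside -1 to 1 is refused whole. A call with a gripper value outside its range is refused whole. "fingers" is the opening, from -1 (shut) to 1 (fully open), set as the call begins (left out, the last holds). The fingers move at their own pace and stop on an object; "force" is the grip in N (left out, the last holds). Time passes only in rows, so rows that repeat a pose let the fingers close. It gives the time, the measured TCP pose, the force and the opening at its end, in the units of the state.
- ctrl.sense(): the state, without advancing time (a new reading comes with each control period).
- viewer.capture(name): name is "scene" or "top" or "wrist"; returns the picture (480x640x3 uint8, red, green, blue); there is no depth.
- viewer.calibration(name): a dict with "mtx" (3x3 intrinsics, pixels), "extrinsics" (4x4, takes a point from camera to world coordinates). Camera axes: x right, y up, looking along -z (the intrinsics and any distortion apply to the point x, -y, -z); pixel columns grow to the right and rows downward; lengths in mm; the calibration is good to about 2 mm. A picture is of the moment at which its call begins: read the wrist's pose just before it. calibration takes no time and is no camera call; for the wrist camera it gives the pose at the moment of the call.
- ctrl.finish_job(): hands the job in, once; it reports no verdict.
The state is a dict: "time_s": time; "joints": joint angles; "dq": joint speeds; "tau": joint torques, N m; "eef_pos": TCP position; "ee_rot": TCP orientation; "force": force on the tool from outside, world axes, zero at the start; "wrist_torque": the same for the moment, N m; "grip_width": opening from 0.0 (shut) to 1.0 (fully open).
Only numpy, scipy, OpenCV 4.12 (cv2) and the standard library are available. Lean on these libraries where they do the work, as an engineer would, in place of code of your own. Each camera call takes 0.05 s, during which the arm holds its last target.

## Working session

There is one attempt and no reset: what is moved stays moved. The work goes in short steps, Python scripts to look and compute and a tool call to move; the robot and the scene stay as the last step left them, time stands still between calls to the robot, and variables do not carry over. Pictures are saved under pics/ and viewed, and the job is handed in when it is done.

Besides the shell and the picture viewer there is one more tool, called after "Request:" as name(argument=value, ...) on one line, values as JSON. drive_tool: Moves the arm, as the interface text tells. Scaled input: -1 to 1 covers 0.1 m each way for a shift and 90 degrees each way for a turn. Its arguments: {"type":"object","properties":{"rows":{"type":"array","items":{"type":"array","items":{"type":"array","items":{"type":"number"}}}},"fingers":{"type":"number"},"force":{"type":"number"}},"required":["rows"]}

```bash
ls; mkdir -p pics; python3 - <<'E'
from rig import ctrl, viewer
import cv2
s=ctrl.sense(); print(s, ctrl.tip_reach)
for n in ["scene","top","wrist"]:
    c=viewer.calibration(n); im=viewer.capture(n)
    cv2.imwrite(f"pics/{n}0.png",im[:,:,::-1]); print(n,c)
E
```

```text
pics
{'time_s': 0.0, 'joints': array([ 9.42591643e-01,  3.13482900e-01,  1.49843976e+00, -1.77000170e-05,
        1.33103079e+00, -2.23405034e-01]), 'dq': array([-0.00082228,  0.002396  , -0.00056486, -0.0004746 , -0.00157409,
       -0.0002709 ]), 'tau': array([-3.93127050e-05, -4.12268436e+01, -2.59733748e+01, -2.08249735e-04,
        4.29048800e-03,  1.72004525e-05]), 'eef_pos': array([206.75706317, 482.53481721, 404.11708529]), 'ee_rot': array([-2.73212369e-04,  2.01018634e-01,  9.79587181e-01, -6.23191569e-04]), 'force': array([0.82066318, 0.07813939, 0.1990452 ]), 'wrist_torque': array([0.02041718, 0.00176289, 0.06892078]), 'grip_width': 0.9990054691097398} 173.4
scene {'mtx': array([[441.69747314,   0.        , 317.64973239],
       [  0.        , 441.69747314, 243.69135352],
       [  0.        ,   0.        ,   1.        ]]), 'extrinsics': array([[ 6.11641925e-01, -4.15369384e-01,  6.73321937e-01,
         1.17232700e+03],
       [ 7.91069760e-01,  3.10197079e-01, -5.27244163e-01,
        -4.42731973e+02],
       [ 1.01385851e-02,  8.55129258e-01,  5.18315697e-01,
         5
[... 450 characters left out ...]
1],
       [ 1.84176329e-02,  5.93168580e-02,  9.98069287e-01,
         1.08223668e+03],
       [ 0.00000000e+00,  0.00000000e+00,  0.00000000e+00,
         1.00000000e+00]])}
wrist {'mtx': array([[418.53673189,   0.        , 321.41038294],
       [  0.        , 418.53673189, 234.92943558],
       [  0.        ,   0.        ,   1.        ]]), 'extrinsics': array([[ 3.93400399e-01, -8.82266686e-01, -2.58537465e-01,
         1.40830223e+02],
       [ 9.19366702e-01,  3.77219952e-01,  1.11669041e-01,
         5.11053634e+02],
       [-9.96384695e-04, -2.81621382e-01,  9.59525093e-01,
         3.73245154e+02],
       [ 0.00000000e+00,  0.00000000e+00,  0.00000000e+00,
         1.00000000e+00]])}
```

View pics/scene0.png

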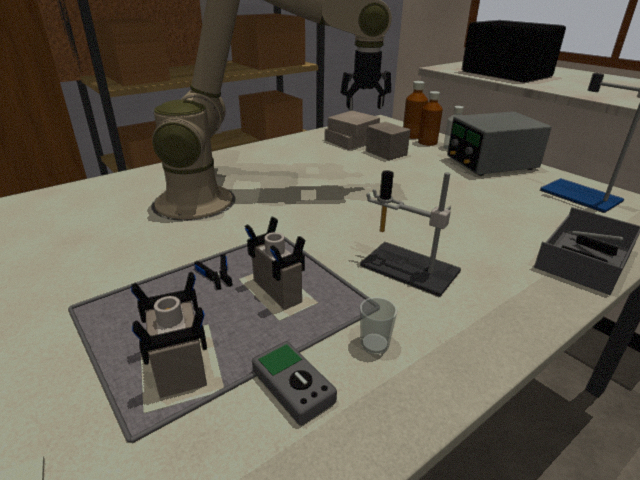

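View pics/top0.png

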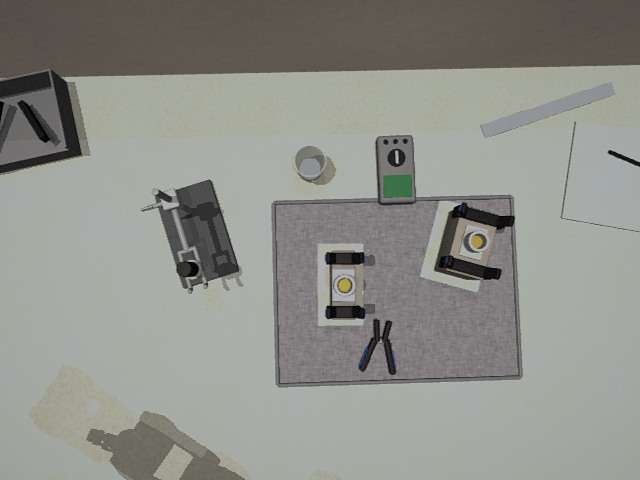

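View pics/wrist0.png

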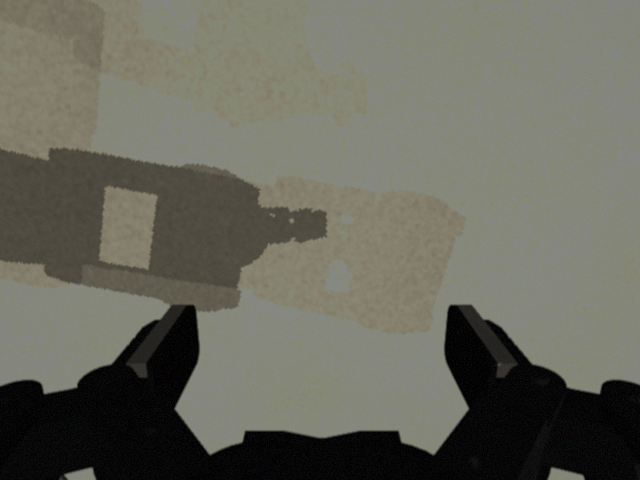

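The top view shows the stand at about (200,235) with the probe grip at (187,269). The slabs are at (344,285), which looks thin, and (476,242), which looks thick. I'll enlarge these areas to measure them.

```bash
python3 - <<'E'
import cv2,numpy as np
t=cv2.imread("pics/top0.png"); s=cv2.imread("pics/scene0.png")
R=lambda im,x0,y0,x1,y1,k:cv2.resize(im[y0:y1,x0:x1],None,fx=k,fy=k,interpolation=cv2.INTER_CUBIC)
cv2.imwrite("pics/zt1.png",np.clip(R(t,140,170,260,300,4.5).astype(float)*1.8,0,255))
cv2.imwrite("pics/zt2.png",R(t,410,190,530,300,5))
cv2.imwrite("pics/zt3.png",R(t,300,235,400,335,5))
cv2.imwrite("pics/zs.png",R(s,340,150,480,300,4))
E
```

```text
[ WARN:0@0.070] global loadsave.cpp:1063 imwrite_ Unsupported depth image for selected encoder is fallbacked to CV_8U.
```

View pics/zt1.png

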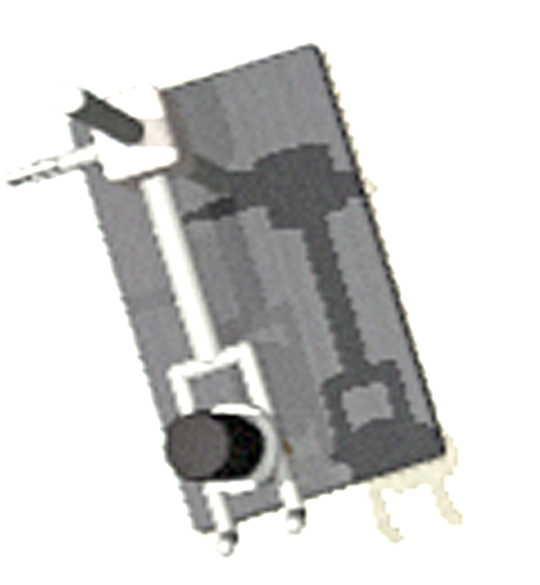

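View pics/zt2.png

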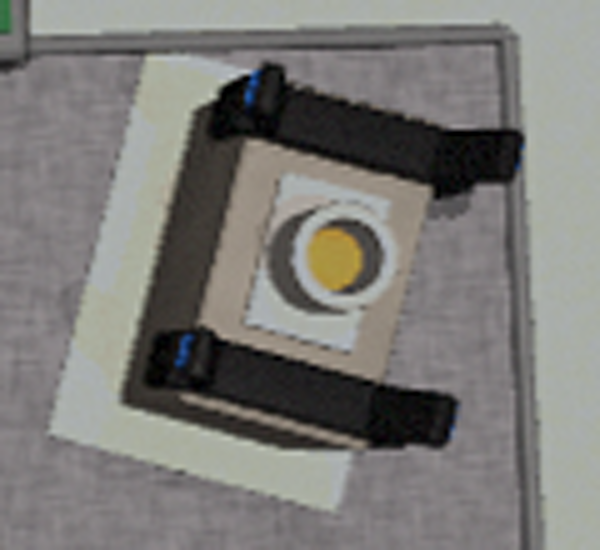

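View pics/zt3.png

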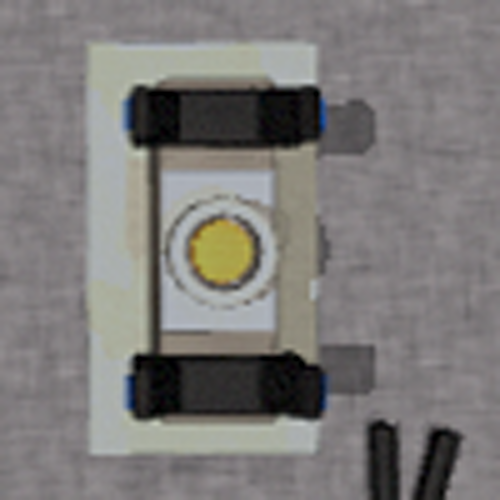

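View pics/zs.png

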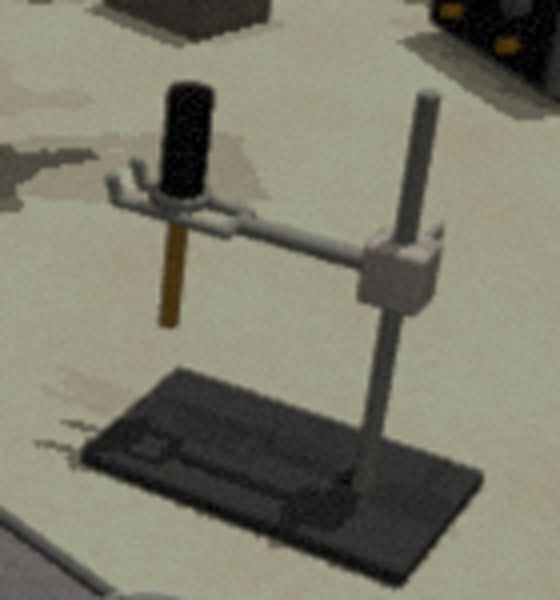

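```bash
cat > h.py <<'E'
import numpy as np
from rig import ctrl, viewer
def ray(c,u,v):
    d=np.linalg.inv(c['mtx'])@[u,v,1]; d=np.array([d[0],-d[1],-d[2]])
    E=c['extrinsics']; return E[:3,3],E[:3,:3]@d
def plane(c,u,v,z):
    o,d=ray(c,u,v); return o+d*(z-o[2])/d[2]
def tri(c1,p1,c2,p2):
    A=[];b=[]
    M=np.zeros((3,3));q=np.zeros(3)
    for c,p in((c1,p1),(c2,p2)):
        o,d=ray(c,*p); d=d/np.linalg.norm(d);P=np.eye(3)-np.outer(d,d);M+=P;q+=P@o
    return np.linalg.solve(M,q)
def proj(c,X):
    E=c['extrinsics']; p=E[:3,:3].T@(np.array(X)-E[:3,3]); q=c['mtx']@[p[0],-p[1],-p[2]]; return q[:2]/q[2]
E
python3 - <<'E'
from h import *
import cv2
np.set_printoptions(precision=1,suppress=True)
T=viewer.calibration("top");S=viewer.calibration("scene")
t=cv2.imread("pics/top0.png"); hsv=cv2.cvtColor(t,cv2.COLOR_BGR2HSV)
# brass disc blobs
m=cv2.inRange(hsv,(18,120,80),(35,255,255))
n,l,st,ce=cv2.connectedComponentsWithStats(m)
for i in range(1,n):
    if st[i,4]>20: print("brass",ce[i],st[i,4],plane(T,*ce[i],118))
# tube outlines: bright circle top
g=cv2.cvtColor(t,cv2.COLOR_BGR2GRAY)
for nm,(u,v) in dict(thick=(479.2,240.8),thin=(344.3,284.8)).items():
    print(nm,plane(T,u,v,136), "scene pred",proj(S,plane(T,u,v,136)))
gt=(184,269.1); gs=(387.5,172.5)
print("grip top plane",plane(T,*gt,220),"tri",tri(T,gt,S,gs))
for z in((228,543),(296,520)): print("forktip",plane(T,140+z[0]/4.5,170+z[1]/4.5,166))
print(plane(T,140+70/4.5,170+100/4.5,250),"post top")
# slab face corners at z=100
P=[plane(T,410+x/5,190+y/5,100) for x,y in((245,140),(205,320),(432,188),(388,375))]
print(P, np.linalg.norm(P[0]-P[2]),np.linalg.norm(P[1]-P[3]))
P=[plane(T,300+x/5,235+y/5,100) for x,y in((155,250),(275,250))]; print("thin",np.linalg.norm(P[0]-P[1]))
E
```

```text
brass [476.6 241.3] 98 [ 594.8 -296.2  118. ]
brass [343.7 284.8] 122 [521.1 -45.2 118. ]
thick [ 594.5 -295.3  136. ] scene pred [164.8 303.4]
thin [521.4 -45.2 136. ] scene pred [273.3 236.8]
grip top plane [556.6 224.  220. ] tri [557.7 225.5 218.8]
forktip [519.7 225.8 166. ]
forktip [527.8 199.3 166. ]
[680.4 260.4 250. ] post top
[array([ 641.3, -270.5,  100. ]), array([ 573.1, -252.1,  100. ]), array([ 620.9, -341.4,  100. ]), array([ 550.2, -321. ,  100. ])] 73.70275623421058 72.5665412359316
thin 45.27436892645643
```

```bash
python3 - <<'E'
import cv2,numpy as np
s=cv2.imread("pics/scene0.png")
cv2.imwrite("pics/zs2.png",cv2.resize(s[270:400,120:220],None,fx=4,fy=4,interpolation=cv2.INTER_CUBIC))
E
```

```text
(no output)
```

View pics/zs2.png

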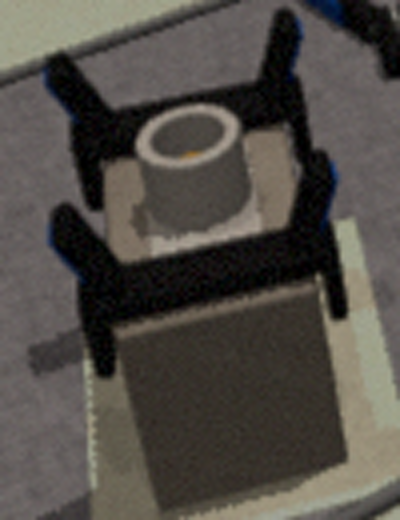

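```bash
python3 - <<'E'
from h import *
np.set_printoptions(precision=1,suppress=True)
T=viewer.calibration("top");S=viewer.calibration("scene")
print(tri(T,(479.2,240.8),S,(167.2,304.2)),plane(S,167.2,304.2,136))
print(tri(T,(476.6,241.3),S,(167.2,304.2)))
print(plane(S,387.5,172.5,220), proj(S,[557,224.5,154]))
s=ctrl.sense();print(s['eef_pos'],s['time_s'],s['grip_width'])
from scipy.spatial.transform import Rotation as R
q=s['ee_rot'];print(R.from_quat(np.r_[q[1:],q[0]]).as_matrix())
E
```

```text
[ 595.4 -294.   134.5] [ 598.8 -293.   136. ]
[ 594.  -291.7  132.2]
[560.4 225.1 220. ] [383.5 199.8]
[206.8 482.6 404.3] 0.15 0.9987857740303039
[[-0.9  0.4 -0. ]
 [ 0.4  0.9 -0. ]
 [ 0.  -0.  -1. ]]
```

Request:
drive_tool(rows=[[[0.35,-0.25,0.16,0,0,0],[0.7,-0.5,0.16,0,0,0],[0.7,-0.5,0.16,0,0,0]]], fingers=1)

```text
time_s: 0.52
eef_pos: [278.5, 431.4, 420.1]
ee_rot: [-0.0, 0.203, 0.979, -0.001]
force: [0.3, -0.3, 0.8]
grip_width: 0.999
```

Request:
drive_tool(rows=[[[0.35,-0.25,0,0,0,0],[0.7,-0.5,0,0,0,0],[0.7,-0.5,0,0,0,0]]])

```text
time_s: 0.9
eef_pos: [349.7, 380.6, 419.7]
ee_rot: [-0.0, 0.204, 0.979, -0.001]
force: [0.1, -0.1, -0.3]
grip_width: 0.997
```

Request:
drive_tool(rows=[[[0.35,-0.25,0,0,0,0],[0.7,-0.5,0,0,0,0],[0.7,-0.5,0,0,0,0]]])

```text
time_s: 1.27
eef_pos: [420.4, 330.2, 419.2]
ee_rot: [-0.001, 0.205, 0.979, -0.001]
force: [-0.2, 1.2, 0.0]
grip_width: 1.0
```

Request:
drive_tool(rows=[[[0.35,-0.25,0,0,0,0],[0.7,-0.5,0,0,0,0],[0.7,-0.5,0,0,0,0]]])

```text
time_s: 1.65
eef_pos: [490.9, 280.2, 418.7]
ee_rot: [-0.001, 0.206, 0.979, -0.001]
force: [-1.1, 0.3, -1.0]
grip_width: 0.996
```

```bash
python3 - <<'E'
from h import *
import cv2
np.set_printoptions(precision=1,suppress=True)
c=viewer.calibration("wrist"); cv2.imwrite("pics/w1.png",viewer.capture("wrist")[:,:,::-1])
np.save("w1.npy",c,allow_pickle=True)
for z in (160,220): print(proj(c,[557.5,224.7,z]))
E
```

```text
[283.7 370.7]
[272.7 443.2]
```

View pics/w1.png

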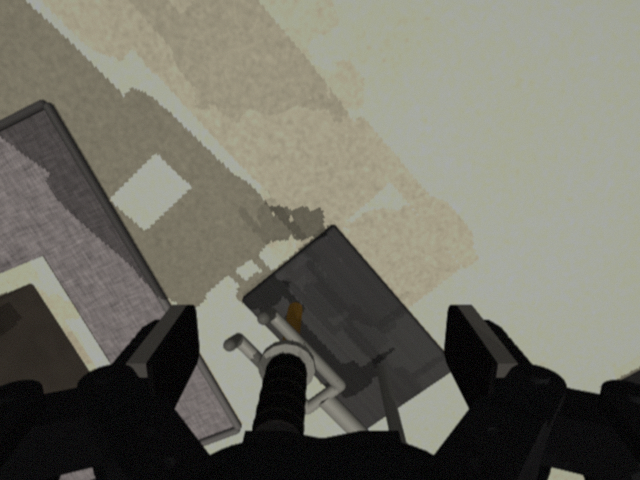

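```bash
python3 - <<'E'
from h import *
import cv2
c=np.load("w1.npy",allow_pickle=True).item()
im=cv2.imread("pics/w1.png"); k=4;x0,y0=210,290
z=cv2.resize(im[y0:440,x0:400],None,fx=k,fy=k,interpolation=cv2.INTER_CUBIC)
z=np.clip(z.astype(float)*1.5,0,255).astype(np.uint8)
def ring(C,r,zz,col):
    p=[(proj(c,[C[0]+r*np.cos(a),C[1]+r*np.sin(a),zz])-[x0-.5,y0-.5])*k for a in np.linspace(0,6.3,60)]
    cv2.polylines(z,[np.int32(p)],True,col,1)
ring((557.5,224.7),18,160,(0,0,255)); ring((557.5,224.7),13,160,(0,255,0))
cv2.imwrite("pics/w1z.png",z)
print(plane(c,287,363,160),plane(c,283.7,363,160))
E
```

```text
[553.35868367 228.92341591 160.        ] [552.53571408 227.03922129 160.        ]
```

View pics/w1z.png

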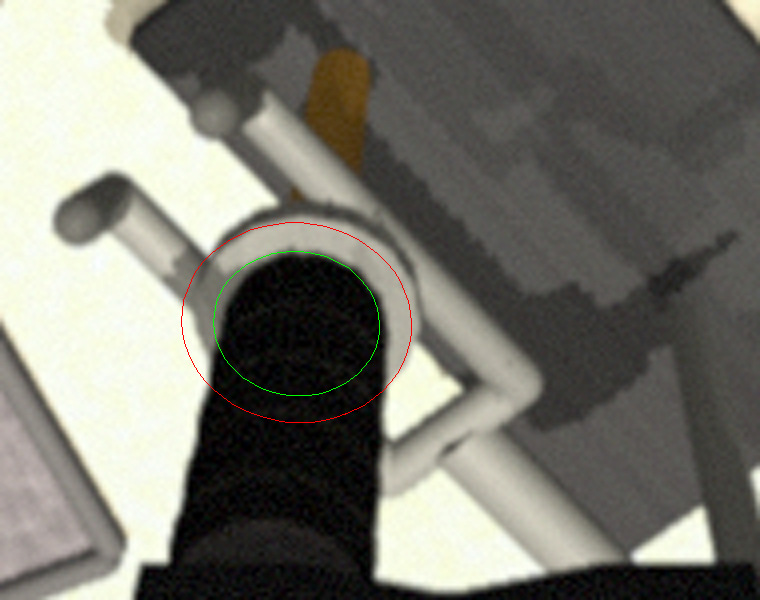

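Request:
drive_tool(rows=[[[0.35,-0.28,0,0,0,0],[0.66,-0.55,0,0,0,0],[0.66,-0.55,-0.1,0,0,0],[0.66,-0.55,-0.3,0,0,0],[0.66,-0.55,-0.5,0,0,0],[0.66,-0.55,-0.7,0,0,0],[0.66,-0.55,-0.71,0,0,0],[0.66,-0.55,-0.71,0,0,0]]])

```text
time_s: 2.7
eef_pos: [555.3, 227.0, 348.7]
ee_rot: [-0.001, 0.204, 0.979, -0.001]
force: [0.0, -1.2, 0.7]
grip_width: 0.999
```

```bash
python3 - <<'E'
from h import *
import cv2
c=viewer.calibration("wrist"); cv2.imwrite("pics/w2.png",viewer.capture("wrist")[:,:,::-1])
s=viewer.capture("scene")[:,:,::-1]
cv2.imwrite("pics/s2.png",cv2.resize(s[100:300,300:500],None,fx=3,fy=3,interpolation=cv2.INTER_CUBIC))
E
```

```text
(no output)
```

View pics/s2.png

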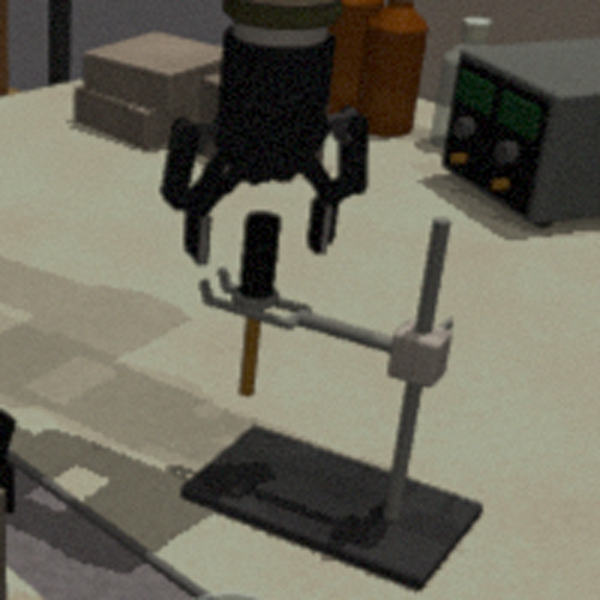

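View pics/w2.png

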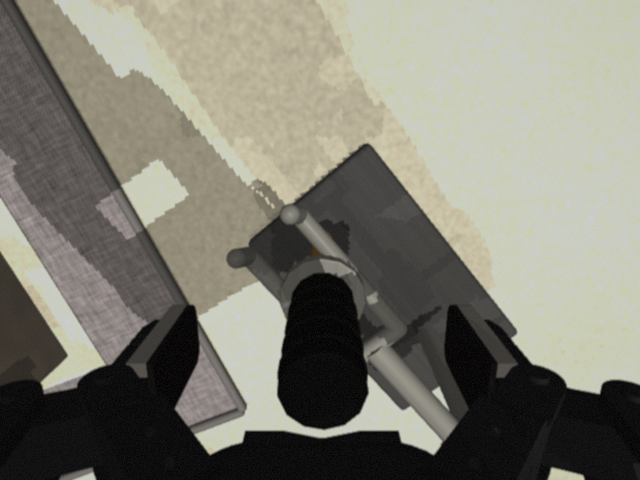

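The wrist view shows the grip at column 322. That's midway between the pads (inner edges at 197 and 446), so I'm closing.

Request:
drive_tool(rows=[[[0.01,-0.01,-0.01,0,0,0],[0.01,-0.01,-0.01,0,0,0],[0.01,-0.01,-0.01,0,0,0],[0.01,-0.01,-0.01,0,0,0],[0.01,-0.01,-0.01,0,0,0],[0.01,-0.01,-0.01,0,0,0],[0.01,-0.01,-0.01,0,0,0],[0.01,-0.01,-0.01,0,0,0],[0.01,-0.01,-0.01,0,0,0],[0.01,-0.01,-0.01,0,0,0]]], fingers=-1, force=70)

```text
time_s: 4.05
eef_pos: [556.7, 225.6, 348.1]
ee_rot: [-0.0, 0.205, 0.979, -0.001]
force: [0.1, 0.4, 4.8]
grip_width: 0.282
```

Request:
drive_tool(rows=[[[0,0,0.05,0,0,0],[0,0,0.15,0,0,0],[0,0,0.3,0,0,0],[0,0,0.5,0,0,0],[0,0,0.7,0,0,0],[0,0,0.9,0,0,0],[0,0,1,0,0,0],[0,0,1,0,0,0]]])

```text
time_s: 5.05
eef_pos: [556.6, 225.6, 448.7]
ee_rot: [0.0, 0.205, 0.979, -0.0]
force: [0.1, -0.5, -2.2]
grip_width: 0.285
```

```bash
python3 - <<'E'
from h import *
import cv2
c=viewer.calibration("wrist"); cv2.imwrite("pics/w3.png",viewer.capture("wrist")[:,:,::-1])
s=viewer.capture("scene")[:,:,::-1]
cv2.imwrite("pics/s3f.png",s)
cv2.imwrite("pics/s3.png",cv2.resize(s[70:270,300:500],None,fx=3,fy=3,interpolation=cv2.INTER_CUBIC))
E
```

```text
(no output)
```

View pics/s3.png

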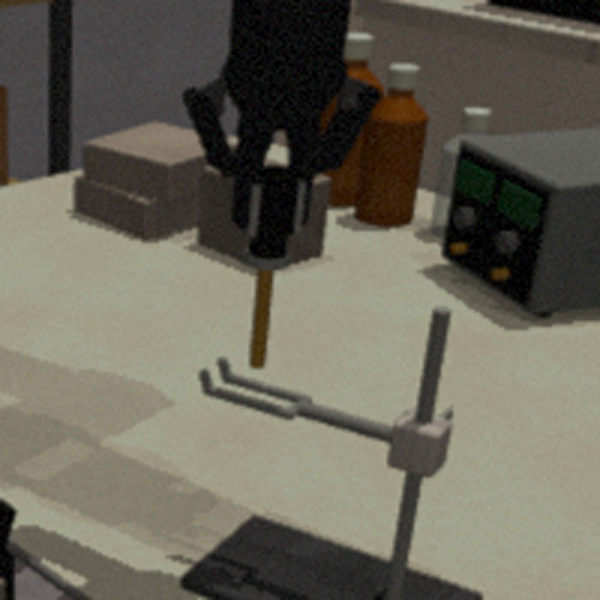

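View pics/w3.png

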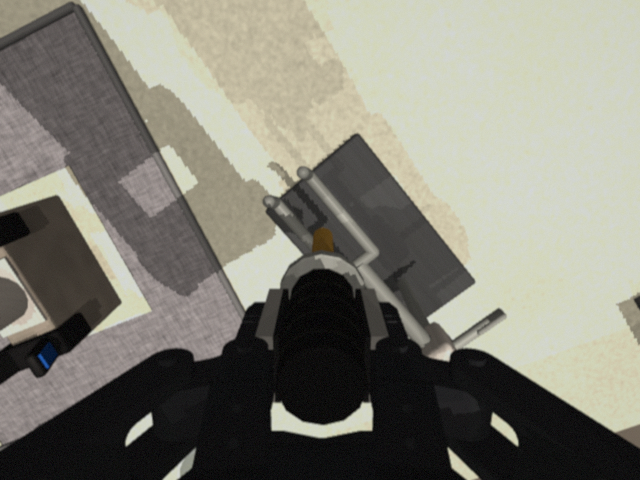

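Request:
drive_tool(rows=[[[0,0,0.1,0,0,0],[0,-0.2,0.15,0,0,0],[0.02,-0.5,0.15,0,0,0],[0.05,-0.8,0.15,0,0,0],[0.07,-1,0.15,0,0,0]]])

```text
time_s: 5.78
eef_pos: [563.7, 123.5, 462.7]
ee_rot: [-0.001, 0.205, 0.979, -0.001]
force: [0.9, 0.0, -2.6]
grip_width: 0.292
```

Request:
drive_tool(rows=[[[0.02,-0.3,0,0,0,0],[0.04,-0.65,0,0,0,0],[0.07,-1,0,0,0,0]]])

```text
time_s: 6.15
eef_pos: [570.6, 22.0, 462.9]
ee_rot: [-0.001, 0.205, 0.979, -0.001]
force: [-0.6, 0.5, -2.6]
grip_width: 0.289
```

Request:
drive_tool(rows=[[[0.02,-0.3,0,0,0,0],[0.04,-0.65,0,0,0,0],[0.07,-1,0,0,0,0]]])

```text
time_s: 6.52
eef_pos: [577.3, -79.5, 463.1]
ee_rot: [-0.001, 0.205, 0.979, -0.001]
force: [-0.2, 0.4, -1.8]
grip_width: 0.284
```

Request:
drive_tool(rows=[[[0.02,-0.3,0,0,0,0],[0.04,-0.65,0,0,0,0],[0.07,-1,0,0,0,0]]])

```text
time_s: 6.9
eef_pos: [584.0, -181.0, 463.3]
ee_rot: [-0.001, 0.205, 0.979, -0.001]
force: [-0.5, -0.3, -1.4]
grip_width: 0.287
```

Request:
drive_tool(rows=[[[0.02,-0.3,0,0,0,0],[0.04,-0.6,0,0,0,0],[0.07,-0.8,0,0,0,0],[0.07,-0.8,0,0,0,0]]])

```text
time_s: 7.4
eef_pos: [590.7, -262.6, 462.7]
ee_rot: [-0.001, 0.206, 0.978, -0.001]
force: [-0.1, -0.7, -2.0]
grip_width: 0.282
```

```bash
python3 - <<'E'
from h import *
import cv2
np.set_printoptions(precision=1,suppress=True)
c=viewer.calibration("wrist"); np.save("w4.npy",c,allow_pickle=True)
cv2.imwrite("pics/w4.png",viewer.capture("wrist")[:,:,::-1])
s=viewer.capture("scene")[:,:,::-1]; cv2.imwrite("pics/s4f.png",s)
cv2.imwrite("pics/s4.png",cv2.resize(s[180:380,80:280],None,fx=3,fy=3,interpolation=cv2.INTER_CUBIC))
p=ctrl.sense()['eef_pos']; S=viewer.calibration("scene")
print("foot pred",proj(S,p+[0,0,-274.1]),proj(c,p+[0,0,-274.1]),"mouth",proj(c,[595.5,-294.5,136]),"origin",proj(S,p+[0,0,-194.1]))
E
```

```text
foot pred [179.7 267.1] [324.7 235.6] mouth [284.9 238.4] origin [171.4 222. ]
```

View pics/w4.png

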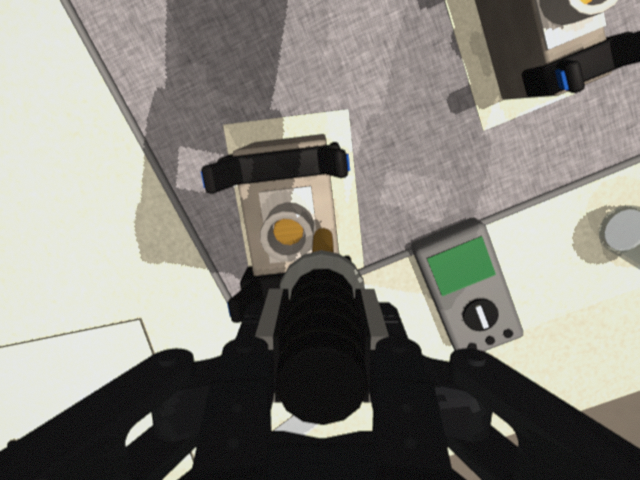

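View pics/s4.png

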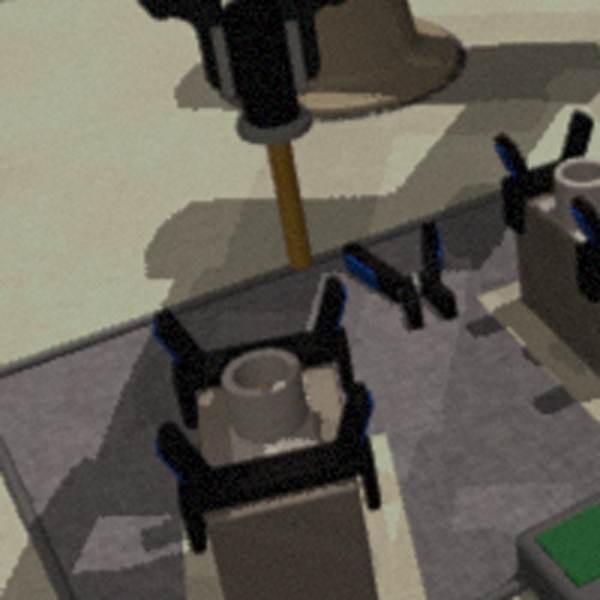

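```bash
python3 - <<'E'
from h import *
import cv2
c=np.load("w4.npy",allow_pickle=True).item()
im=cv2.imread("pics/w4.png"); k=5;x0,y0=230,180
z=cv2.resize(im[y0:290,x0:380],None,fx=k,fy=k,interpolation=cv2.INTER_CUBIC)
def ring(C,r,zz,col):
    p=[(proj(c,[C[0]+r*np.cos(a),C[1]+r*np.sin(a),zz])-[x0-.5,y0-.5])*k for a in np.linspace(0,6.3,60)]
    cv2.polylines(z,[np.int32(p)],True,col,1)
C=(595.5,-294.5)
ring(C,20,136,(0,0,255)); ring(C,14,136,(0,255,0)); ring(C,12,118,(255,0,0))
ring((590.7,-262.6),6,188.6,(255,255,0))
cv2.imwrite("pics/w4z.png",z)
print(plane(c,287,232,136),plane(c,284.9,238.4,136))
E
```

```text
[ 591.69056617 -290.98225519  136.        ] [ 595.51644512 -294.48686096  136.        ]
```

View pics/w4z.png

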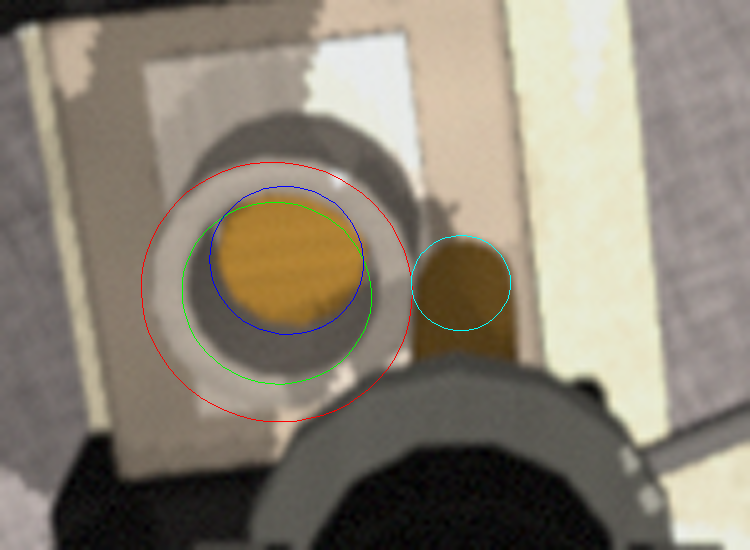

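Request:
drive_tool(rows=[[[0.02,-0.16,0,0,0,0],[0.045,-0.315,0,0,0,0],[0.045,-0.315,0,0,0,0],[0.045,-0.315,-0.1,0,0,0],[0.045,-0.315,-0.25,0,0,0],[0.045,-0.315,-0.4,0,0,0],[0.045,-0.315,-0.4,0,0,0]]])

```text
time_s: 8.38
eef_pos: [595.4, -292.1, 421.4]
ee_rot: [-0.002, 0.205, 0.979, -0.0]
force: [0.4, 0.2, -2.1]
grip_width: 0.285
```

```bash
python3 - <<'E'
from h import *
import cv2
np.set_printoptions(precision=1,suppress=True)
c=viewer.calibration("wrist"); p=ctrl.sense()['eef_pos']
im=viewer.capture("wrist")[:,:,::-1].copy(); s=viewer.capture("scene")[:,:,::-1]
k=5;x0,y0=260,180
z=cv2.resize(im[y0:290,x0:400],None,fx=k,fy=k,interpolation=cv2.INTER_CUBIC)
def ring(C,r,zz,col):
    q=[(proj(c,[C[0]+r*np.cos(a),C[1]+r*np.sin(a),zz])-[x0-.5,y0-.5])*k for a in np.linspace(0,6.3,60)]
    cv2.polylines(z,[np.int32(q)],True,col,1)
ring((595.2,-294),20,136,(0,0,255)); ring(p,6,p[2]-274.1,(255,255,0))
cv2.imwrite("pics/w5.png",z); print(p)
cv2.imwrite("pics/s5.png",cv2.resize(s[200:380,80:280],None,fx=4,fy=4,interpolation=cv2.INTER_CUBIC)[:600])
E
```

```text
[ 595.4 -292.1  421.4]
```

View pics/w5.png

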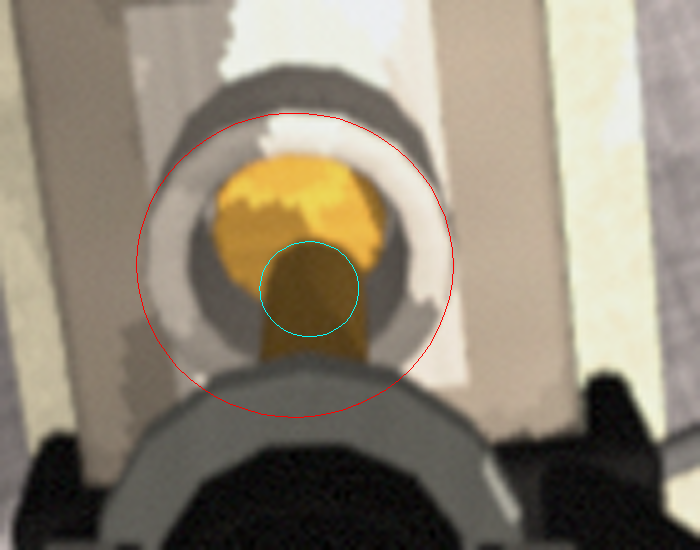

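View pics/s5.png

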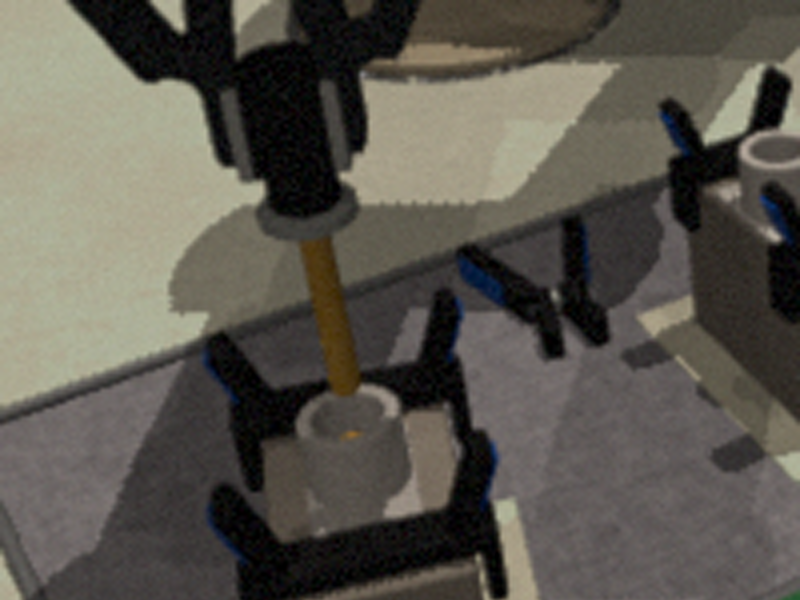

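Request:
drive_tool(rows=[[[-0.01,-0.02,0,0,0,0],[-0.01,-0.02,-0.05,0,0,0],[-0.01,-0.02,-0.12,0,0,0],[-0.01,-0.02,-0.18,0,0,0],[-0.01,-0.02,-0.23,0,0,0],[-0.01,-0.02,-0.23,0,0,0]]])

```text
time_s: 9.22
eef_pos: [594.5, -294.2, 399.9]
ee_rot: [-0.001, 0.205, 0.979, -0.001]
force: [0.1, 0.3, -2.3]
grip_width: 0.288
```

Request:
drive_tool(rows=[[[0,0,-0.02,0,0,0],[0,0,-0.02,0,0,0]]])

```text
time_s: 9.48
eef_pos: [594.5, -294.2, 397.8]
ee_rot: [-0.001, 0.205, 0.979, -0.001]
force: [-0.1, -0.9, -1.8]
grip_width: 0.289
```

Request:
drive_tool(rows=[[[0,0,-0.02,0,0,0],[0,0,-0.02,0,0,0]]])

```text
time_s: 9.72
eef_pos: [594.5, -294.2, 395.7]
ee_rot: [-0.001, 0.205, 0.979, -0.001]
force: [-0.2, 0.1, -2.2]
grip_width: 0.29
```

Request:
drive_tool(rows=[[[0,0,-0.01,0,0,0],[0,0,-0.01,0,0,0]]])

```text
time_s: 9.98
eef_pos: [594.5, -294.2, 394.6]
ee_rot: [-0.001, 0.205, 0.979, -0.001]
force: [0.2, -0.1, -1.9]
grip_width: 0.289
```

Request:
drive_tool(rows=[[[0,0,-0.01,0,0,0],[0,0,-0.01,0,0,0]]])

```text
time_s: 10.22
eef_pos: [594.5, -294.2, 393.5]
ee_rot: [-0.001, 0.205, 0.979, -0.001]
force: [-0.2, -0.2, -3.0]
grip_width: 0.29
```

Request:
drive_tool(rows=[[[0,0,-0.01,0,0,0],[0,0,-0.01,0,0,0]]])

```text
time_s: 10.48
eef_pos: [594.4, -294.2, 392.4]
ee_rot: [-0.001, 0.205, 0.979, -0.001]
force: [0.4, -0.3, -2.0]
grip_width: 0.29
```

Request:
drive_tool(rows=[[[0,0,-0.01,0,0,0],[0,0,-0.01,0,0,0]]])

```text
time_s: 10.72
eef_pos: [594.4, -294.2, 391.9]
ee_rot: [-0.001, 0.205, 0.979, -0.001]
force: [-0.3, -0.3, 2.2]
grip_width: 0.287
```

Request:
drive_tool(rows=[[[0,0,-0.02,0,0,0],[0,0,-0.04,0,0,0],[0,0,-0.04,0,0,0],[0,0,-0.04,0,0,0]]])

```text
time_s: 11.22
eef_pos: [594.4, -294.1, 388.2]
ee_rot: [-0.001, 0.205, 0.979, -0.001]
force: [-1.0, 0.4, 5.0]
grip_width: 0.284
```

```bash
python3 - <<'E'
from h import *
for i in range(6):
    s=ctrl.sense(); print(s['eef_pos'],s['force']); viewer.calibration("top"); viewer.capture("top")
E
```

```text
[ 594.43425032 -294.13549643  388.21700968] [-1.03154388  0.42586211  4.97358156]
[ 594.43434171 -294.12991853  388.17927011] [-0.66971757  0.52967926  4.64992861]
[ 594.42989651 -294.15739212  388.13811928] [-1.19973554  1.12429123  5.29552527]
[ 594.44707969 -294.14688595  388.06853884] [0.11887685 0.72437333 5.31645542]
[ 594.43770536 -294.17430144  387.99744219] [-1.4480531   0.50737454  4.88331841]
[ 594.44151781 -294.15629612  388.007148  ] [0.00853298 0.51743913 4.66159483]
```

Request:
drive_tool(rows=[[[0,0,-0.02,0,0,0],[0,0,-0.04,0,0,0],[0,0,-0.04,0,0,0],[0,0,-0.04,0,0,0],[0,0,-0.04,0,0,0],[0,0,-0.04,0,0,0],[0,0,-0.04,0,0,0],[0,0,-0.04,0,0,0]]])

```text
time_s: 12.52
eef_pos: [594.4, -294.1, 384.6]
ee_rot: [-0.0, 0.205, 0.979, -0.001]
force: [-1.2, 0.9, 7.9]
grip_width: 0.287
```

```bash
python3 - <<'E'
from h import *
import cv2
F=[];P=[]
for i in range(14):
    s=ctrl.sense(); F.append(s['force'][2]);P.append(s['eef_pos'][2]); im=viewer.capture("wrist" if i%2 else "scene")
    if i==12: S=im
    if i==13: W=im
print(np.round(P,2),np.mean(F),np.std(F),s['grip_width'],s['time_s'])
S=S[:,:,::-1]
cv2.imwrite("pics/s6.png",cv2.resize(S[200:380,80:280],None,fx=4,fy=4,interpolation=cv2.INTER_CUBIC)[:600])
cv2.imwrite("pics/w6.png",W[:,:,::-1])
E
```

```text
[384.59 384.59 384.57 384.58 384.6  384.57 384.57 384.59 384.6  384.59
 384.58 384.56 384.6  384.58] 7.747266461930235 0.3724957353302398 0.28612838149089653 13.175
```

View pics/s6.png

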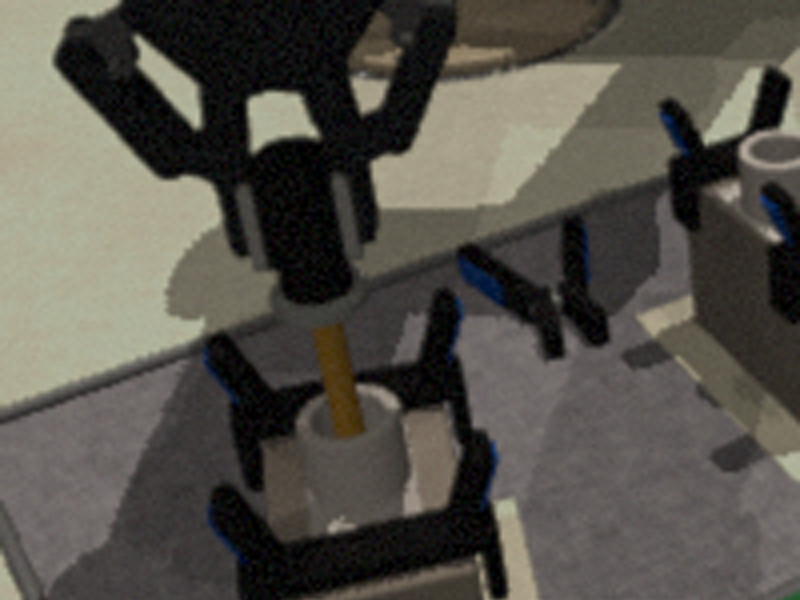

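View pics/w6.png

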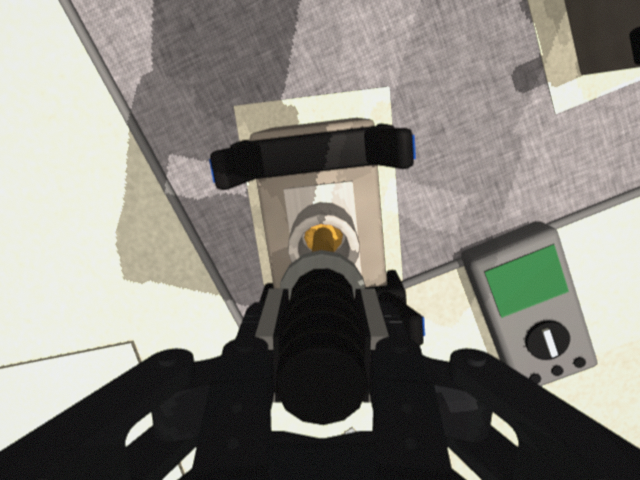

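Request:
drive_tool(rows=[[[0,0,-0.011,0,0,0],[0,0,-0.011,0,0,0],[0,0,-0.011,0,0,0],[0,0,-0.011,0,0,0],[0,0,-0.011,0,0,0],[0,0,-0.011,0,0,0],[0,0,-0.011,0,0,0],[0,0,-0.011,0,0,0]]])

```text
time_s: 14.22
eef_pos: [594.4, -294.1, 384.1]
ee_rot: [-0.0, 0.205, 0.979, -0.001]
force: [-2.2, 1.0, 8.3]
grip_width: 0.284
```

```bash
python3 - <<'E'
from h import *
import cv2
F=[];P=[]
for i in range(20):
    s=ctrl.sense(); F.append(s['force'][2]);P.append(s['eef_pos'][2]); im=viewer.capture("top")
print(np.round(P,2),np.mean(F),np.std(F),s['force'],s['grip_width'],s['time_s'])
cv2.imwrite("pics/t7.png",im[:,:,::-1])
E
```

```text
[384.12 384.11 384.14 384.15 384.1  384.11 384.11 384.09 384.14 384.11
 384.11 384.12 384.11 384.16 384.1  384.1  384.13 384.13 384.11 384.11] 8.014896698645591 0.398999079449552 [-1.34566018  1.13849094  7.92432661] 0.28857263308760395 15.175
```

View pics/t7.png

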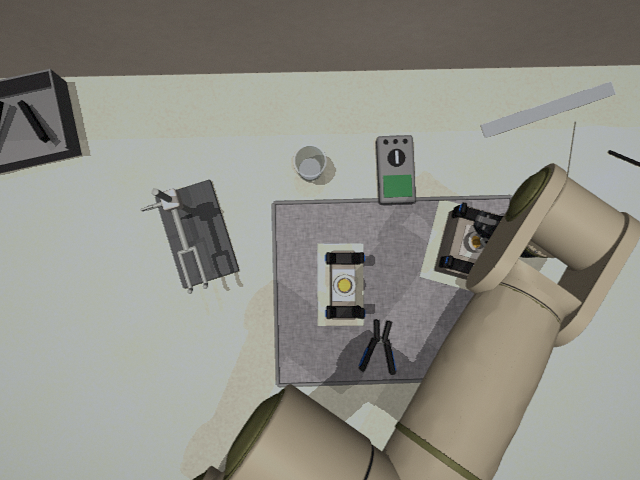

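```bash
python3 -c "
from rig import ctrl
print(ctrl.finish_job())"
```

```text
the job is handed in; nothing more can be done
None
```

I lifted the probe straight up off the fork, carried it over to the thicker slab and lowered its rod into that slab's tube. I then pressed the contact about 8 mm and handed in the job at about 15.2 s with the probe still held there. No verdict came back.

- **Which slab:** the top view gave a thickness of about 73 mm for the slab I used and about 45 mm for the other.
- **Press depth:** the two checks disagree slightly. TCP travel since first touch (about 392.2 mm down to 384.1 mm) gives 8.0–8.1 mm. The wrist force, about 10.2 N net of the probe's weight, gives about 7.7 mm. The gap could be a slight slip in the grip, friction or sensor error; I did not correct further.
- **Side force:** there was a small side force of 1–2 N at the end, so the rod may be touching something lightly.
- **Last images:** the probe looked upright in the grip, inside the tube, just before the last 0.5 mm of pressing. The final top view shows the beaker, meter, loose clamp, stand and thin slab where they started. The arm hides the probe there, so I did not see it after that last 0.5 mm.

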